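Hang the utensil holder on its two pins and put the pestle in it

ROBOT

A 6-joint arm with a two-finger parallel gripper is mounted at the origin on a cart in front of the work surface, level with it; the furniture and walls round the work are solid. World frame = base frame: x ahead of the robot, y to its left, z up, the work surface at z = 0. Lengths are in mm, angles in rad, forces in N, time in s.
With the tool pointing down it reaches from about 350 to 850 mm from the base axis. Payload 8.1 kg.
Tool frame: the origin (TCP) lies where the fingers leave the gripper's body, on its centre line; the fingertips stand 73 mm ahead of it and the grasp point (between the pads) lies 54 mm ahead of it; z points along the fingers, y is the line along which they close (so a half turn about z gives the same grasp; the last joint's range is limited). The gripper opens to 85 mm and grips with 20 to 120 N. Pads are 22 mm wide; open, the fingers measure 114 mm over their backs; the gripper's body (76 mm by 85 mm) begins 54 mm behind the grasp point. The pads swing forward as they close: fully open they stand 13 mm farther back than shut.
Start: joints at [1.083, 0.13, 1.488, -0, 1.523, -0.085], TCP at [235.177, 551.994, 303.892] pointing down, gripper open.
Joint ranges: [-2.96, 2.96], [-0.89, 2.26], [0.02, 2.5], [-1.34, 4.48], [0, 2.73], [-2.66, 2.66]. Speed limits (rad/s): [2.39, 2.39, 2.79, 3.14, 3.14, 3.14].

INTERFACE

Orientations are given as [roll, pitch, yaw] about the fixed x, y, z axes, in that order (R = Rz(yaw) Ry(pitch) Rx(roll)).
In Python, from bench import env, optics, models gives the robot as it stands. The module is installed in compiled form; this text tells all that it offers.
- The arm moves only by the shell command python3 -m creep 'ROWS' [FORCE]. ROWS is JSON, one flat list of numbers, 7 for each row, row after row: the turn, a rotation vector about the world's x, y, z in rad, then the shift along the world's x, y, z in mm, then the opening in per cent of the stroke, from 0 (shut) to 100 (fully open). A call has 1 to 5 rows; each row shifts and turns the commanded pose from where the row before left it; what a row does not reach is not made up. A row lasts 1/8 s, in which the tool goes at most 62.5 mm and 10.7 degrees, less where a joint would pass 70% of its speed; a pose out of reach is approached as far as the arm can. A call is refused whole if a number of a shift passes 62.5 or a number of a turn 0.188, either way. A call with a gripper value outside its range is refused whole. The fingers move at their own pace and stop on an object; FORCE is the grip in N (left out, the last holds). Time passes only in rows, so rows that do not move let the fingers close. It gives the time, the measured TCP pose, the force, the opening and the grip force at its end, in the units of the state.
- env.get_state(): the state, without advancing time (a new reading comes with each control period).
- optics.snapshot(name): name is "scene" or "top" or "wrist"; returns the picture (420x560x3 uint8, blue, green, red); there is no depth.
- optics.calibration(name): a dict with "K" (3x3 intrinsics, pixels), "pose" (4x4, takes a point from camera to world coordinates). Camera axes: x right, y down, z forward; pixel columns grow to the right and rows downward; lengths in mm; the calibration is good to about 2 mm. A picture is of the moment at which its call begins: read the wrist's pose just before it. calibration takes no time and is no camera call; for the wrist camera it gives the pose at the moment of the call.
- env.sign_off(): hands the job in; it is judged then, once.
Trained networks look in the newest picture that a camera, given by its name, has taken for a name from the list of things; names that differ only in an ending like _2 or _b are one class to them, and where a whole thing is asked for, a point or a joint stands for the part that bears it (a point fixed in the world has none). Each returns a list of dicts, best first, with "conf" (0 to 1); they miss things now and then, are a little off and sometimes report something else, mostly with a low value. They report only what shows in the picture. A call takes as long as a camera call. They do not tell look-alikes from the thing itself.
- models.look_for(name, camera): "location" ([column, row] in pixels, amid what is visible of it).
- models.cut_out(name, camera): "mask" (420x560 bool, what is visible of it) and "location" ([column, row] in pixels, amid what is visible of it).
The state is a dict: "clock": time; "q": joint angles; "qvel": joint speeds; "tau": joint torques, N m; "eef_pos": TCP position; "ee_rot": TCP orientation; "ft_force": force on the tool from outside, world axes, zero at the start; "wrist_torque": the same for the moment, N m; "width": opening from 0.0 (shut) to 1.0 (fully open); "finger_force": force on a finger pad.
Only numpy, scipy, OpenCV 4.12 (cv2) and the standard library are available. Lean on these libraries where they do the work, as an engineer would, in place of code of your own. Each camera call takes 0.05 s, during which the arm holds its last target. There are 200 camera calls.

TASK

Hang the white utensil holder on the wooden stand: both holes of its back ear go over the stand's two upright pins, the ear resting fully down on the steel strip and the cup in front of the panel. Let go of it, then stand the wooden pestle upright in the hung holder, thick end down on its floor. Leave the other things on the table standing where they are.

Things in the scene. Friction and masses are not known exactly. Their poses are not given: they have to be found in the camera images.
- holder: white sheet-metal utensil holder, loose, starts upright on the table. Square cup open at the top, 60 (its x) x 56 (its y) x 85 mm high, walls 4 mm, floor about 5 mm; origin at the centre of the cup's underside, z up. A flat ear sticks out level from its +x side at the rim (see holder_ear). Mass 0.2 to 0.35 kg. Can be gripped from above across the 56 mm width.
- holder_ear (a point): point midway between the two holes of the holder's ear, at the ear's underside: at (46, 0, 79) mm in the holder's frame. The ear is 120 mm wide (y), 6 mm thick (z 79 to 85), from x = 28 to 68 mm; two round through holes, 14 mm diameter, at y = -40 and +40 mm.
- stand: fixed wooden stand: foot 110 x 190 x 12 mm (x -60 to +50) and upright panel 24 mm thick (x -12 to +12), 180 mm wide (y), top at z = 124. Origin on the table below the panel's middle, x away from the robot (the holder hangs at the -x side), z up. Hung, the holder's origin is at x = -46, z = +51 mm here, axes parallel to the stand's; its y is that of the pin strip (see stand_top).
- stand_top (a point): middle of the stand's top, 130 mm above the table, level with the top of a fixed steel strip 140 mm long (y) on which the ear rests. The strip has two upright 10 mm pins at x = 0, 80 mm apart (y), 24 mm high, top 7 mm tapered to a 6 mm tip. Strip and pins sit up to 20 mm to either side (y) of this point, square to the panel; no pose tells where: look or feel for the pins.
- pestle: turned light-wood kitchen pestle, loose, standing on its thick end, 160 mm tall; thick end 36 mm diameter up to z = 35 mm, handle 22 mm diameter from z = 60 to 137 mm, knob 28 mm at the top. Origin at the centre of the thick end's underside, z up along the pestle. About 0.12 kg.
- fish_tin: bystander to leave alone: low food tin, 75 mm across, 58 mm high, origin under its middle
- glass: bystander to leave alone: clear faceted drinking glass, 81 mm across, 95 mm high, origin under its middle
- spice_jar: bystander to leave alone: small jar with yellow cap, 44 mm across, 106 mm high, origin under its middle
- salt_shaker: bystander to leave alone: grey shaker with a domed top, 44 mm across, 90 mm high, origin under its middle
- mug: bystander to leave alone: white enamel mug with a handle, 85 mm across, 92 mm high, origin under its middle
- soap_dish: bystander to leave alone: shallow open plastic dish, 70x110x20 mm, origin under its middle
There are look-alikes about, which are no part of the job. Of the things like the pestle, leave any that is blue; of the rest the larger one is meant.

How it is judged:
By the outcome, as a careful person would: the job done as asked, in the order asked, and still so for the second after the job is handed in, with the robot touching nothing.
It also fails if it takes over 72 s, if anything falls off the work surface, if the arm or the gripper's body presses on something with over 40 N, if the wrist force passes 120 N, or if a joint passes its speed limit or range.

## Working session

There is one attempt and no reset: what is moved stays moved. The work goes in short steps, Python scripts to look and compute and a shell command to move; the robot and the scene stay as the last step left them, time stands still between calls to the robot, and variables do not carry over. Pictures are saved under pics/ and viewed, at most 13 in all, crops included, and the job is handed in when it is done.

```bash
mkdir -p pics
cat > h.py <<'E'
import numpy as np, cv2
from bench import env, optics, models
def cal(n):
    c=optics.calibration(n); return np.array(c["K"]),np.array(c["pose"])
def ray(n,px,z):
    K,T=cal(n); d=T[:3,:3]@np.linalg.solve(K,[px[0],px[1],1.]); o=T[:3,3]
    return o+d*(z-o[2])/d[2]
def proj(n,P):
    K,T=cal(n); P=np.atleast_2d(P); c=(P-T[:3,3])@T[:3,:3]; u=c@K.T; return u[:,:2]/u[:,2:]
E
python3 - <<'E'
from h import *
s=env.get_state(); print({k:np.round(v,3).tolist() for k,v in s.items()})
a=optics.snapshot("scene");b=optics.snapshot("top")
cv2.imwrite("pics/a.png",cv2.resize(a,(800,600)));cv2.imwrite("pics/b.png",cv2.resize(b,(800,600)))
for n in ["scene","top"]:
    K,T=cal(n);print(n,K.round(1).tolist(),T.round(3).tolist())
for n in ["holder","holder_ear","stand","stand_top","pestle"]:
    for c in ["scene","top"]:
        print(n,c,[(np.round(r["location"]).tolist(),round(r["conf"],2)) for r in models.look_for(n,c)][:4])
E
```

```text
{'clock': 0.0, 'q': [1.083, 0.131, 1.489, -0.0, 1.523, -0.085], 'qvel': [-0.001, -0.001, -0.001, -0.0, 0.0, -0.001], 'tau': [-0.0, -56.94, -50.055, -0.0, 0.015, 0.0], 'eef_pos': [234.98, 551.613, 302.845], 'ee_rot': [-3.14, -0.0, 2.739], 'ft_force': [-0.042, 0.238, -0.979], 'wrist_torque': [-0.041, 0.003, 0.009], 'finger_force': 0.0, 'width': 1.004}
scene [[456.8, 0.0, 275.6], [0.0, 456.8, 203.9], [0.0, 0.0, 1.0]] [[0.479, -0.568, 0.669, -189.847], [-0.878, -0.315, 0.362, -398.741], [0.005, -0.76, -0.65, 802.446], [0.0, 0.0, 0.0, 1.0]]
top [[535.6, 0.0, 281.9], [0.0, 535.6, 216.7], [0.0, 0.0, 1.0]] [[0.02, -0.988, 0.156, 314.214], [-1.0, -0.017, 0.02, -29.012], [-0.017, -0.156, -0.988, 1308.4], [0.0, 0.0, 0.0, 1.0]]
holder scene [([327.0, 262.0], 0.8)]
holder top [([360.0, 234.0], 0.73)]
holder_ear scene [([328.0, 262.0], 0.93), ([387.0, 231.0], 0.46)]
holder_ear top [([358.0, 234.0], 0.74)]
stand scene [([304.0, 193.0], 0.68)]
stand top [([284.0, 165.0], 0.57)]
stand_top scene [([303.0, 195.0], 0.7), ([188.0, 213.0], 0.18)]
stand_top top [([283.0, 164.0], 0.76), ([176.0, 180.0], 0.45)]
pestle scene [([176.0, 243.0], 0.76), ([187.0, 214.0], 0.72)]
pestle top [([198.0, 246.0], 0.89), ([178.0, 277.0], 0.71), ([207.0, 276.0], 0.52), ([379.0, 307.0], 0.38)]
```

View pics/a.png

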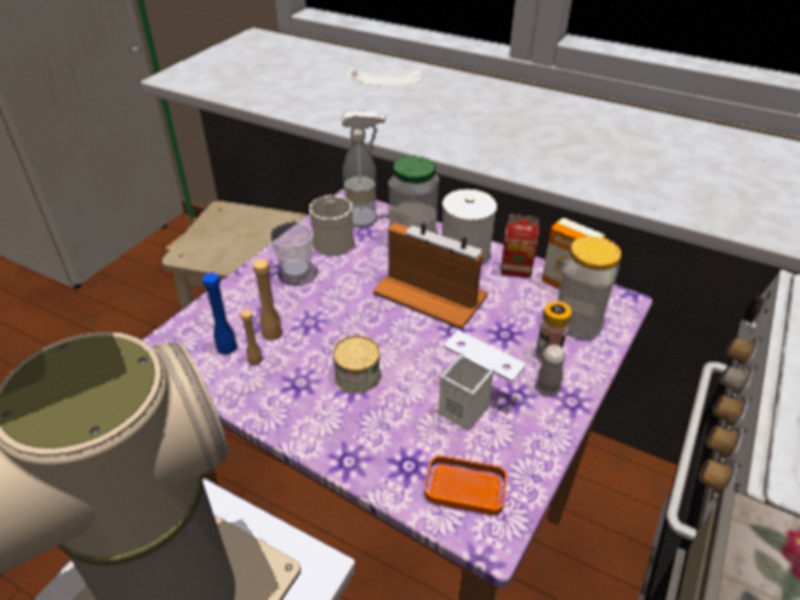

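View pics/b.png

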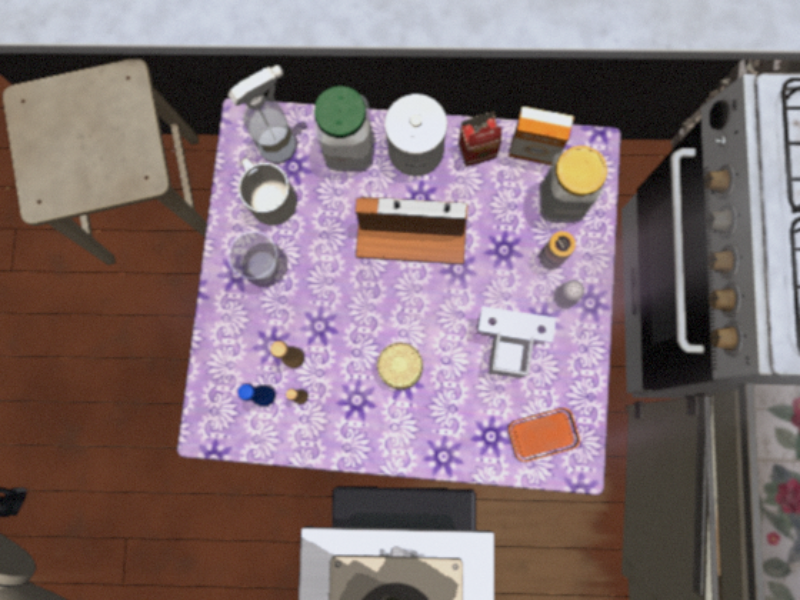

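The scene view shows the stand near (435,265), the holder at (475,375), and the tan pestle at (268,300), with a blue one and a smaller tan one beside it. In the top view the two pins are at about (396,205) and (446,208), the holder's ear holes at (492,320) and (541,328), and the large pestle's knob at (280,349). Next I'll measure from enlarged crops.

Run:
```python
from h import *
a=optics.snapshot("scene");b=optics.snapshot("top")
np.save("a.npy",a);np.save("b.npy",b)
def crop(im,x,y,w,h,f): return cv2.resize(im[y:y+h,x:x+w],(w*f,h*f),interpolation=cv2.INTER_CUBIC)
c1=crop(b,240,130,100,60,4); c2=crop(b,325,205,75,65,5); c3=crop(a,260,145,95,65,4);c4=crop(a,300,225,75,65,5)
def pad(i): 
    o=np.zeros((330,400,3),np.uint8);i=i[:330,:400];o[:i.shape[0],:i.shape[1]]=i;return o
m=np.vstack([np.hstack([pad(c1),pad(c2)]),np.hstack([pad(c3),pad(c4)])])[:600]
cv2.imwrite("pics/c.png",m)
for n,z in [("holder_ear",85),("stand_top",130),("pestle",80)]:
    for r in models.look_for(n,"top"): print(n,ray("top",r["location"],z).round(1),r["conf"])
for p,z in [((277,143.5),142),((312,145.6),142),((492/1.4286,320/1.4286),85),((541/1.4286,328/1.4286),85)]: print(p,ray("top",p,z).round(1))
```

```text
holder_ear [ 468.1 -186.5   85. ] 0.7
stand_top [616.2  -2.  130. ] 0.83
pestle [359.8 230.8  80. ] 0.6
pestle [432.6 181.   80. ] 0.56
pestle [364.3 161.5  80. ] 0.41
(277, 143.5) [664.8   9.3 142. ]
(312, 145.6) [661.1 -69.6 142. ]
(344.3931121377572, 223.9955200895982) [ 492.5 -148.2   85. ]
(378.6924261514769, 229.59540809183815) [ 480.9 -226.8   85. ]
```

View pics/c.png

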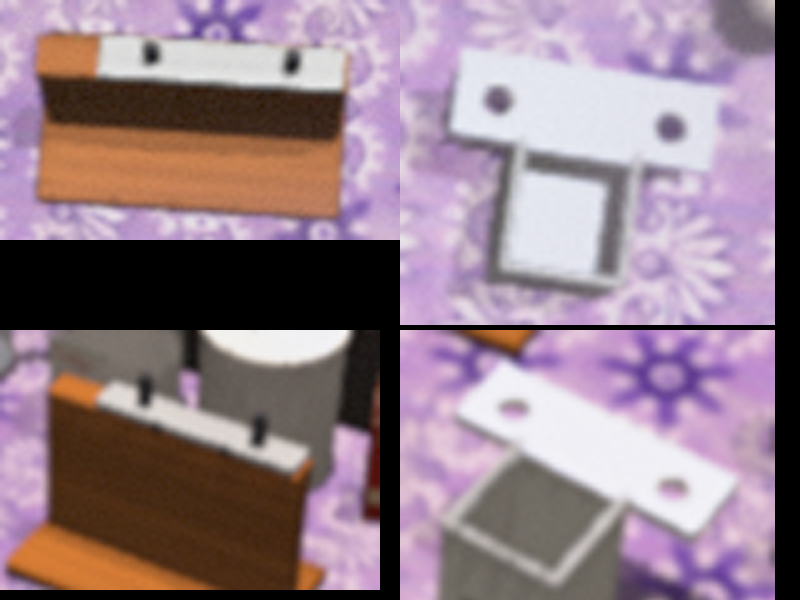

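The crops show the pins at original top pixels (277.8,143.5) and (312.8,145.8), and at scene pixels (296.3,160) and (324.8,170.5). The ear holes are at top (344.6,225) and (379,230.6), and scene (322.8,240.6) and (354.4,256.6). Next I'll triangulate these.

```bash
cat >> h.py <<'E'
def tri(obs):
    A=np.zeros((3,3));b=np.zeros(3)
    for n,px in obs:
        K,T=cal(n); d=T[:3,:3]@np.linalg.solve(K,[px[0],px[1],1.]); d/=np.linalg.norm(d); M=np.eye(3)-np.outer(d,d); A+=M;b+=M@T[:3,3]
    return np.linalg.solve(A,b)
def rows(dp,yaw):print("shift",np.round(dp,1),"yaw",round(yaw,4))
E
python3 - <<'E'
from h import *
for t,s,z in [((277.75,143.5),(296.25,160),142),((312.75,145.75),(324.75,170.5),142),((344.6,225),(322.8,240.6),83),((379,230.6),(354.4,256.6),83)]:
    print(tri([("top",t),("scene",s)]).round(1),ray("top",t,z).round(1),ray("scene",s,z).round(1))
K,T=cal("wrist"); s=env.get_state()
from scipy.spatial.transform import Rotation as R
Rt=R.from_euler("xyz",s["ee_rot"]).as_matrix()
print(K.round(1).tolist(),(Rt.T@(T[:3,3]-s["eef_pos"])).round(1),(Rt.T@T[:3,:3]).round(3).tolist())
a=np.load("a.npy");b=np.load("b.npy")
for n in ["pestle"]:
  for c in ["top","scene"]:
    for r in models.cut_out(n,c):
        m=r["mask"]; v,u=np.nonzero(m); im=b if c=="top" else a
        print(c,r["conf"].__round__(2),np.round(r["location"]),m.sum(),u.min(),u.max(),v.min(),v.max(),im[m].mean(0).round())
for n in ["fish_tin","glass","spice_jar","salt_shaker","mug","soap_dish"]:
    r=models.look_for(n,"top"); print(n,[ray("top",q["location"],40).round() for q in r[:2]])
E
```

```text
[665.8   7.  140.2] [664.9   7.6 142. ] [664.1   5.3 142. ]
[662.6 -72.4 137.9] [660.8 -71.2 142. ] [658.1 -75.4 142. ]
[ 490.6 -149.3   83.7] [ 490.4 -148.9   83. ] [ 491.7 -149.5   83. ]
[ 479.  -228.2   84. ] [ 478.8 -227.9   83. ] [ 480.3 -228.5   83. ]
[[321.2, 0.0, 281.1], [0.0, 321.2, 210.7], [0.0, 0.0, 1.0]] [ 76.3   0.8 -69.7] [[0.0, -0.955, -0.298], [1.0, 0.0, 0.0], [0.0, -0.298, 0.955]]
top 0.67 [198. 246.] 287 190 212 238 257 [ 85. 111. 134.]
top 0.61 [209. 277.] 129 200 214 272 282 [ 93. 116. 141.]
top 0.54 [179. 275.] 345 166 192 267 283 [127.  69.  51.]
scene 0.85 [187. 214.] 694 177 197 181 238 [ 75.  94. 125.]
scene 0.81 [155. 220.] 715 142 165 190 247 [109.  57.  41.]
fish_tin [array([422.,   5.,  40.])]
glass [array([600., 258.,  40.])]
spice_jar [array([ 621., -265.,   40.]), array([ 552., -280.,   40.])]
salt_shaker [array([ 550., -285.,   40.])]
mug [array([709., 231.,  40.])]
soap_dish []
```

```bash
python3 -m creep '[0,0,0.03,29,-48,0,100, 0,0,0.03,29,-48,0,100, 0,0,0.03,29,-48,0,100, 0,0,0.03,29,-48,0,100, 0,0,0.03,29,-48,0,100]' 60; python3 -m creep '[0,0,0.03,29,-48,0,100, 0,0,0.03,29,-48,0,100, 0,0,0.03,29,-48,0,100, 0,0,0.03,29,-48,0,100, 0,0,0.03,29,-48,0,100]'; python3 -m creep '[0,0,0.03,29,-48,0,100, 0,0,0.03,29,-48,0,100, 0,0,0,0,0,0,100, 0,0,0,0,0,0,100]'
python3 - <<'E'
from h import *
s=env.get_state();print(s["eef_pos"],s["ee_rot"],s["qvel"])
K,T=cal("wrist");w=optics.snapshot("wrist");np.save("w1.npy",w);np.save("w1T.npy",T)
cv2.imwrite("pics/w1.png",cv2.resize(w,(800,600),interpolation=cv2.INTER_CUBIC))
print(proj("wrist",[[665.8,7,154],[662.6,-72.4,154],[665.8,7,130],[662.6,-72.4,130]]).round(1)*1.4286)
E
```

```text
clock: 1.88
eef_pos: [380.8, 310.4, 304.1]
ee_rot: [3.141, 0.001, 2.89]
ft_force: [1.0, 1.0, 0.7]
width: 0.999
finger_force: 0.0
clock: 2.5
eef_pos: [525.9, 70.3, 304.2]
ee_rot: [3.141, 0.001, 3.04]
ft_force: [-0.1, 0.5, 0.2]
width: 1.0
finger_force: 0.0
clock: 3.0
eef_pos: [583.0, -23.9, 303.6]
ee_rot: [3.141, -0.001, 3.098]
ft_force: [-0.7, -0.2, -0.0]
width: 0.999
finger_force: 0.0
[582.97847628 -23.88869094 303.61508297] [ 3.14106869e+00 -7.44886283e-04  3.09790285e+00] [ 0.02702124 -0.01821347  0.01198292  0.00111792 -0.00013808  0.00106923]
[[460.29492 453.43764]
 [318.14922 453.72336]
 [455.58054 429.15144]
 [325.0065  429.43716]]
```

View pics/w1.png

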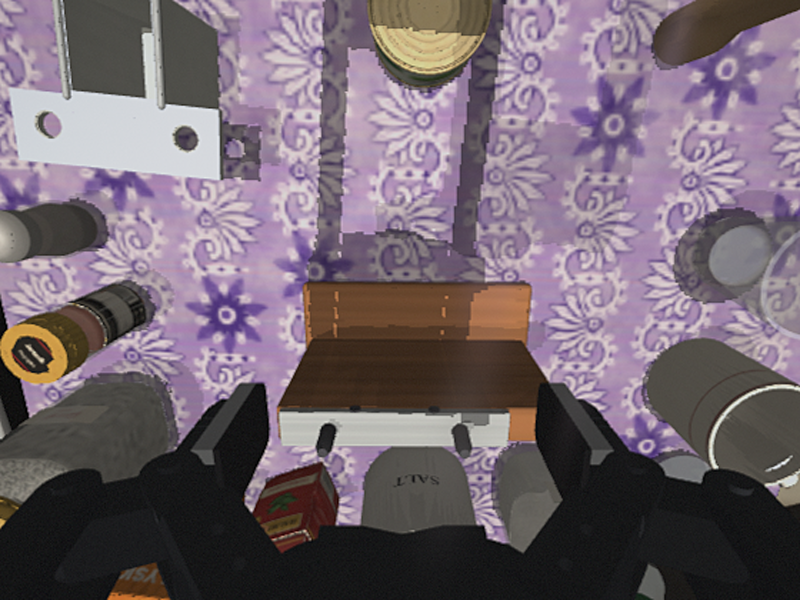

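The wrist view shows both pins on the strip, at about (326,440) and (462,440), and both ear holes, at (48,124) and (186,138). Next I'll measure the pins in it to sub-pixel accuracy.

```bash
cat >> h.py <<'E'
def rayT(K,T,px,z):
    d=T[:3,:3]@np.linalg.solve(K,[px[0],px[1],1.]); return T[:3,3]+d*(z-T[2,3])/d[2]
def dark(w,x0,y0,x1,y1,th):
    g=cv2.cvtColor(w,cv2.COLOR_BGR2GRAY)[y0:y1,x0:x1]
    n,l,st,c=cv2.connectedComponentsWithStats((g<th).astype(np.uint8))
    return [(st[i][:4]+[x0,y0,0,0],st[i][4],c[i]+[x0,y0]) for i in range(1,n) if st[i][4]>15]
E
python3 - <<'E'
from h import *
w=np.load("w1.npy");T=np.load("w1T.npy");K,_=cal("wrist")
for b in [(212,290,242,325),(305,290,340,325)]:
    for st,a,c in dark(w,*b,70):
        print(st,a,c.round(1),rayT(K,T,c,142).round(1))
for b in [(20,72,48,102),(115,82,145,112)]:
    for st,a,c in dark(w,*b,150): print("hole",st,a,c.round(1),rayT(K,T,c,83).round(1))
g=cv2.cvtColor(w,cv2.COLOR_BGR2GRAY)
print(g[296:322,220:236]);
# strip edges: bright->dark rows at several columns
for u in (205,250,290,340): print(u,g[280:318,u].tolist())
E
```

```text
[221 297  14  20] 190 [228.  306.1] [660.1 -70.5 142. ]
[317 297  13  21] 185 [322.7 306.5] [663.9   8.1 142. ]
hole [25 78 17 19] 171 [32.7 86.5] [ 478.4 -228.5   83. ]
hole [121  88  18  18] 230 [129.6  96.5] [ 489.9 -148.2   83. ]
[[190 190 192 191 193 201 182 124 104  92  74  93 122 160 173 167]
 [188 187 187 190 197 182 112  36  12  13  14  23  47  91 147 170]
 [186 184 188 193 168  89  40  21  23  27  27  28  22  30  81 139]
 [187 187 190 200 164  18  22  28  32  31  34  34  29  22  41 125]
 [187 188 194 175  97  15  28  30  29  30  32  35  32  28  21  94]
 [189 190 198 164  36  21  29  31  32  32  32  30  33  25  18  86]
 [193 195 205 174  43  28  34  35  36  34  32  32  34  25  33 118]
 [196 199 192 140  23  27  30  35  37  34  33  35  31  22  35 142]
 [196 198 191 133  18  32  37  37  35  33  36  30  30  20 102 180]
 [192 199 172  75  23  33  35  34  38  32  36  32  29  19  66 153]
 [191 203 166  20  31  34  35  34  35  35  33  32  27  14 126 193]
 [193 191 139  15  33  34  34  38  37  37  35  36  27  32 140 201]
 [197 169  72  24  36  38  35  36  36  34  35  32  19  98 174 
[... 916 characters left out ...]
3, 194, 202, 197, 193, 189, 195, 197, 191, 185, 187, 187, 188, 189, 193, 196, 195, 190, 192, 191, 190, 187, 191, 200, 148, 162, 186, 189, 170, 139]
250 [47, 47, 45, 41, 31, 30, 25, 50, 89, 184, 200, 199, 195, 190, 191, 198, 192, 187, 186, 186, 186, 187, 192, 193, 194, 190, 188, 188, 190, 187, 190, 206, 152, 141, 144, 144, 145, 145]
290 [49, 47, 48, 50, 46, 53, 61, 59, 53, 170, 200, 199, 196, 195, 191, 195, 193, 189, 184, 185, 187, 188, 190, 191, 195, 192, 190, 188, 191, 189, 190, 204, 136, 82, 77, 82, 82, 84]
340 [55, 57, 56, 55, 53, 59, 70, 68, 63, 100, 117, 116, 116, 115, 113, 113, 109, 141, 183, 188, 185, 188, 190, 189, 191, 190, 188, 190, 191, 193, 190, 195, 174, 185, 180, 185, 188, 169]
```

```bash
python3 -m creep '[0,0,-0.02,-37,-32,-10,100, 0,0,-0.02,-37,-32,-10,100, 0,0,-0.02,-37,-32,-10,100, 0,0,-0.02,-37,-32,-10,100, 0,0,-0.022,-37,-32,-10,100]'; python3 -m creep '[0,0,0,0,0,0,100, 0,0,0,0,0,0,100]'
python3 - <<'E'
from h import *
w=np.load("w1.npy");T=np.load("w1T.npy");K,_=cal("wrist")
for b in [(212,297,242,320),(305,297,340,320)]:
    for st,a,c in dark(w,*b,95): print("pin",st,a,c.round(1),rayT(K,T,c,142).round(1))
print("tip",rayT(K,T,(225.6,317),154).round(1))
s=env.get_state();print(s["eef_pos"],s["ee_rot"])
K,T=cal("wrist");w=optics.snapshot("wrist");np.save("w2.npy",w);np.save("w2T.npy",T)
cv2.imwrite("pics/w2.png",cv2.resize(w,(800,600),interpolation=cv2.INTER_CUBIC))
for p in proj("wrist",[[479,-228,83],[490.5,-149,83]]):
    x,y=p.astype(int); print(p)
    for st,a,c in dark(w,x-20,y-20,x+20,y+20,150): print("hole",st,a,c.round(1),rayT(K,T,c,83).round(1))
E
```

```text
clock: 3.68
eef_pos: [397.1, -183.4, 253.9]
ee_rot: [-3.141, 0.001, 2.999]
ft_force: [-1.2, -1.6, -0.0]
width: 1.001
finger_force: 0.0
clock: 3.92
eef_pos: [398.6, -183.1, 254.5]
ee_rot: [-3.142, 0.002, 2.998]
ft_force: [0.1, -0.0, -0.2]
width: 0.999
finger_force: 0.0
pin [221 297  15  23] 231 [227.7 307.5] [661.4 -70.9 142. ]
pin [316 297  15  23] 237 [322.9 307.8] [665.1   8.3 142. ]
pin [305 313  14   7] 68 [309.8 316.6] [673.2  -2.8 142. ]
tip [662.  -70.7 154. ]
[ 398.61645114 -183.1402403   254.47248035] [-3.14158925e+00  1.53248814e-03  2.99753763e+00]
[241.98779168 305.61038624]
hole [221 285  40   5] 158 [240.3 286.5] [ 459.9 -226.2   83. ]
hole [235 300  17  13] 154 [242.6 306.3] [ 479.3 -227.7   83. ]
[334.05458578 305.74643142]
hole [314 285  40  14] 231 [332.8 288.3] [ 472.9 -148.6   83. ]
hole [314 300  31  15] 171 [333.5 306.8] [ 491.1 -149.8   83. ]
```

View pics/w2.png

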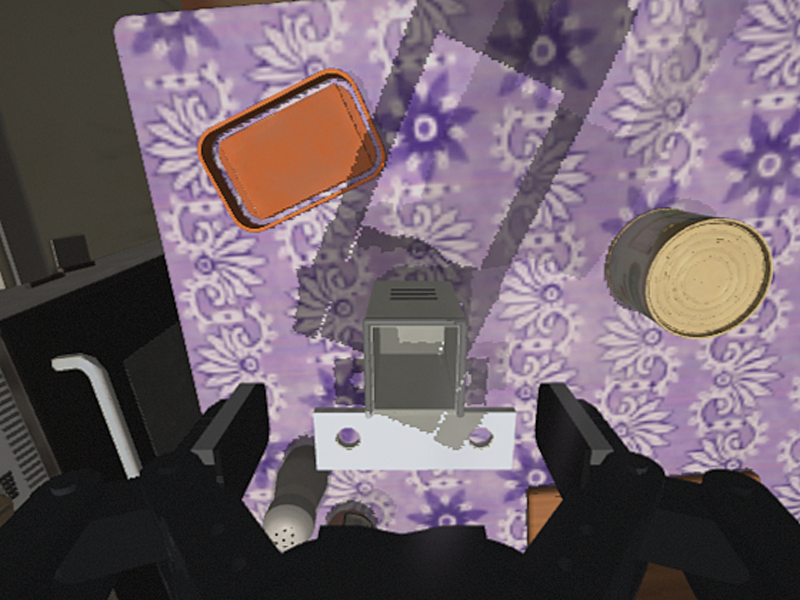

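The wrist view shows the ear holes at (347,437) and (481,437), with the cup centred between the open fingers. The holder origin works out at (439.6,-181.7), yaw -0.147, and the pin midpoint at (663.3,-31.3), yaw -0.047. Next I'll descend and grasp.

```bash
python3 -m creep '[0,0,0,20,1,-25,100, 0,0,0,21,1,-25,100, 0,0,0,0,0,-46,100, 0,0,0,0,0,-46,100, 0,0,0,0,0,0,100]' 60; python3 -m creep '[0,0,0,0,0,0,40, 0,0,0,0,0,0,40, 0,0,0,0,0,0,40, 0,0,0,0,0,0,40, 0,0,0,0,0,0,40]'
```

```text
clock: 4.6
eef_pos: [437.3, -179.3, 108.4]
ee_rot: [3.139, -0.007, 2.999]
ft_force: [-0.1, 0.4, 0.4]
width: 0.999
finger_force: 0.0
clock: 5.22
eef_pos: [441.1, -182.6, 114.8]
ee_rot: [-3.141, 0.005, 2.997]
ft_force: [2.3, 2.4, 7.0]
width: 0.647
finger_force: 64.8
```

```bash
python3 -m creep '[0,0,0,0,0,20,30, 0,0,0,0,0,50,30, 0,0,0,0,0,50,30, 0,0,0,0,0,0,30]' 70; python3 -m creep '[0,0,0.02,30,26,0,30, 0,0,0.02,30,26,0,30, 0,0,0.02,30,26,0,30, 0,0,0.02,30,26,0,30, 0,0,0.02,30,26,0,30]';python3 -m creep '[0,0,0,14,12,0,30, 0,0,0,14,11,0,30, 0,0,0,0,0,0,30, 0,0,0,0,0,0,30, 0,0,0,0,0,0,30]'
python3 - <<'E'
from h import *
for i in range(3):
    s=env.get_state();print(s["eef_pos"].round(2) if hasattr(s["eef_pos"],"round") else s["eef_pos"],s["ee_rot"],s["ft_force"])
    K,T=cal("wrist");w=optics.snapshot("wrist")
np.save("w3.npy",w);np.save("w3T.npy",T)
a=optics.snapshot("scene");np.save("a3.npy",a)
c=cv2.resize(a[110:230,220:380],(400,300),interpolation=cv2.INTER_CUBIC)
w=cv2.resize(w,(800,600),interpolation=cv2.INTER_CUBIC)[300:]
b=optics.snapshot("top");np.save("b3.npy",b)
d=cv2.resize(b[100:220,220:380],(400,300),interpolation=cv2.INTER_CUBIC)
cv2.imwrite("pics/w3.png",np.vstack([w,np.hstack([c,d])]))
E
```

```text
clock: 5.72
eef_pos: [441.8, -183.5, 238.2]
ee_rot: [-3.138, 0.01, 2.997]
ft_force: [1.9, 0.2, -3.7]
width: 0.646
finger_force: 75.6
clock: 6.35
eef_pos: [589.5, -51.0, 230.9]
ee_rot: [3.142, -0.001, 3.097]
ft_force: [0.6, -0.1, -2.2]
width: 0.648
finger_force: 75.5
clock: 6.98
eef_pos: [616.6, -29.6, 231.7]
ee_rot: [-3.141, -0.0, 3.096]
ft_force: [-0.6, -0.5, -3.9]
width: 0.646
finger_force: 75.5
[616.61 -29.59 231.69] [-3.14142553e+00 -4.94792612e-04  3.09611043e+00] [-0.56562523 -0.45349138 -3.88252323]
[616.73 -29.57 231.86] [-3.14149617e+00 -1.87727574e-04  3.09606817e+00] [ 0.18840976 -0.28293881 -2.39008385]
[616.83 -29.51 231.96] [-3.14152152e+00 -1.94212728e-05  3.09607357e+00] [ 0.18680542  0.40462724 -3.7496281 ]
```

View pics/w3.png

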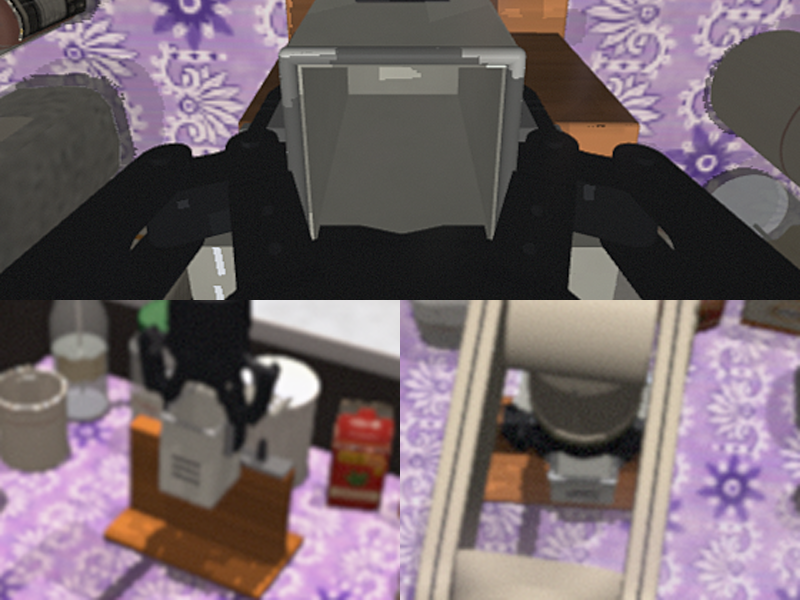

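The wrist view shows the held cup with its near rim between (282,55) and (523,55) and the ear partly hidden. The holes are out of sight. Next I'll check the in-hand pose by projecting the rim corners.

Run:
```python
from h import *
w=np.load("w3.npy");T=np.load("w3T.npy");K,_=cal("wrist")
yaw=-0.047
Rz=np.array([[np.cos(yaw),-np.sin(yaw),0],[np.sin(yaw),np.cos(yaw),0],[0,0,1]])
o=np.array([617.3,-29.1,120.])
def pr(P): c=(P-T[:3,3])@T[:3,:3]; u=K@c; return (u[:2]/u[2]).round(1)
for p in [(-30,28,85),(-30,-28,85),(-26,24,85),(-26,-24,85),(26,24,85),(26,-24,85),(-30,28,0),(-30,-28,0),(28,60,85),(28,-60,85)]: q=pr(o+Rz@np.array(p));print(p,q,(q*1.4286).round())
g=cv2.cvtColor(w,cv2.COLOR_BGR2GRAY)
for r in (248,252): print(r,"L",g[r,190:216].tolist(),"R",g[r,354:376].tolist())
for c in (250,310): print(c,g[236:264,c].tolist())
```

```text
(-30, 28, 85) [364.7 258. ] [521. 369.]
(-30, -28, 85) [195.1 257.7] [279. 368.]
(-26, 24, 85) [351.7 268.9] [502. 384.]
(-26, -24, 85) [208.  268.7] [297. 384.]
(26, 24, 85) [342.6 391.5] [489. 559.]
(26, -24, 85) [217.  391.3] [310. 559.]
(-30, 28, 0) [328.5 194.1] [469. 277.]
(-30, -28, 0) [232.4 194. ] [332. 277.]
(28, 60, 85) [436.  395.7] [623. 565.]
(28, -60, 85) [123.6 395.2] [177. 565.]
248 L [165, 165, 164, 165, 153, 139, 162, 172, 178, 182, 184, 184, 186, 191, 189, 189, 192, 192, 192, 193, 190, 190, 193, 194, 193, 194] R [159, 161, 160, 159, 160, 159, 159, 160, 158, 159, 154, 151, 144, 116, 59, 45, 49, 50, 47, 48, 46, 49]
252 L [161, 163, 160, 118, 51, 82, 111, 112, 111, 114, 115, 113, 114, 112, 114, 113, 113, 113, 114, 114, 114, 114, 115, 115, 113, 113] R [162, 161, 162, 162, 162, 162, 161, 162, 163, 165, 162, 158, 150, 119, 41, 45, 46, 48, 46, 47, 50, 47]
250 [89, 88, 86, 86, 89, 88, 71, 67, 74, 79, 83, 85, 93, 98, 95, 90, 88, 84, 78, 105, 124, 126, 125, 126, 125, 125, 124, 124]
310 [86, 87, 87, 86, 86, 90, 72, 69, 75, 80, 84, 86, 93, 99, 98, 90, 90, 87, 78, 105, 124, 125, 123, 122, 123, 123, 123, 124]
```

Run:
```python
from h import *
w=np.load("w3.npy");g=cv2.cvtColor(w,cv2.COLOR_BGR2GRAY)
for c in (250,280,310): print(c,"170-212",g[150:215,c].tolist())
for c in (142,150,158,405,412,425): print(c,"ear",g[365:420,c].tolist())
for r in (225,235): print(r,g[r,195:225].tolist(),g[r,340:372].tolist())
b=np.load("w3.npy")[90:420,60:500]; cv2.imwrite("pics/w3b.png",cv2.resize(b,(800,600),interpolation=cv2.INTER_CUBIC))
```

```text
250 170-212 [160, 163, 162, 159, 161, 165, 166, 166, 167, 165, 161, 156, 155, 160, 167, 106, 85, 90, 92, 98, 97, 101, 99, 96, 94, 96, 96, 95, 95, 98, 80, 59, 50, 60, 69, 72, 75, 86, 95, 93, 93, 94, 93, 95, 93, 92, 94, 94, 93, 94, 93, 95, 91, 81, 84, 91, 95, 99, 86, 40, 45, 62, 85, 89, 88]
280 170-212 [125, 161, 179, 180, 179, 180, 179, 172, 157, 135, 143, 163, 172, 160, 149, 87, 62, 66, 72, 76, 87, 96, 102, 103, 102, 102, 102, 100, 91, 84, 75, 58, 48, 54, 59, 60, 59, 72, 85, 89, 88, 89, 87, 88, 88, 89, 92, 57, 35, 79, 96, 100, 73, 34, 60, 76, 88, 90, 81, 40, 30, 60, 88, 90, 89]
310 170-212 [96, 111, 130, 140, 141, 143, 142, 142, 141, 144, 148, 138, 125, 129, 143, 161, 174, 186, 193, 197, 202, 200, 197, 198, 201, 205, 123, 82, 77, 69, 61, 61, 50, 50, 57, 60, 59, 72, 88, 93, 93, 93, 94, 93, 93, 94, 98, 63, 50, 70, 91, 93, 69, 37, 33, 72, 91, 92, 81, 41, 47, 84, 94, 95, 96]
142 ear [29, 26, 24, 26, 30, 26, 30, 30, 26, 27, 29, 25, 16, 20, 42, 54, 59, 112, 153, 154, 150, 150, 148, 149, 148, 150, 147, 149, 149, 148, 149, 148, 148, 147, 149, 147, 147, 146, 147, 147, 147, 146, 147, 147, 145,
[... 1216 characters left out ...]
, 155, 155, 148, 149, 149, 148, 148, 148, 148, 147, 148, 146, 149, 149, 148, 149, 149, 148, 150, 149, 151, 151, 149, 149, 149, 148, 150, 151, 148, 150, 150]
225 [164, 164, 159, 147, 143, 128, 98, 116, 109, 70, 75, 77, 76, 76, 76, 77, 86, 86, 88, 86, 87, 87, 88, 88, 87, 86, 87, 87, 86, 87] [93, 92, 90, 91, 93, 92, 91, 91, 90, 90, 92, 99, 111, 116, 116, 115, 115, 115, 116, 115, 114, 114, 114, 115, 115, 114, 116, 114, 116, 115, 116, 114]
235 [151, 140, 132, 131, 137, 149, 138, 100, 95, 60, 81, 89, 87, 88, 86, 87, 87, 88, 87, 88, 87, 87, 85, 85, 88, 88, 88, 87, 89, 87] [91, 91, 91, 89, 89, 89, 88, 91, 88, 89, 89, 88, 88, 89, 88, 89, 93, 88, 59, 48, 51, 50, 52, 51, 49, 47, 48, 47, 47, 48, 44, 48]
```

View pics/w3b.png

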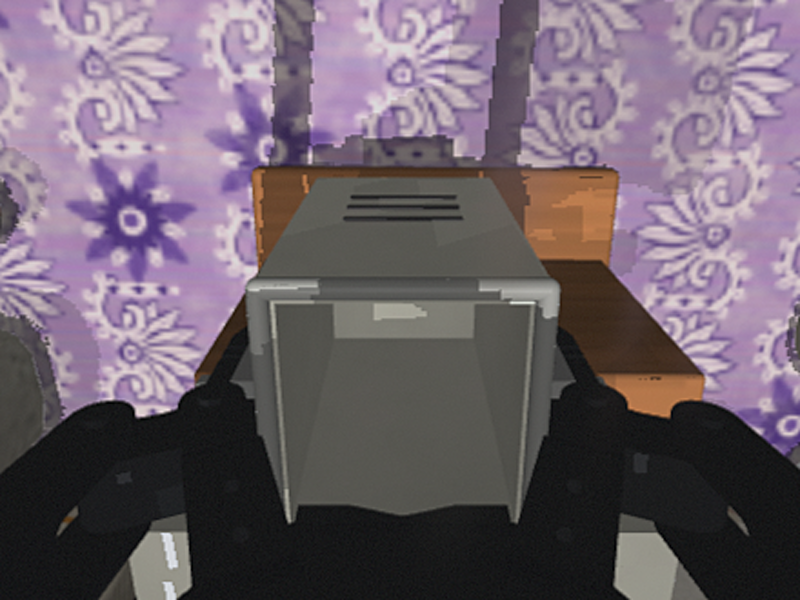

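The image shows the cup about 4 mm nearer the robot and 1 mm further to +y in the grip than assumed: rim, ear edge and bottom edge all agree, and there's no tilt. I'll correct for that and feel my way down.

```bash
python3 -m creep '[0,0,0,3.5,-0.8,-10,30, 0,0,0,0,0,-15,30, 0,0,0,0,0,-14,30, 0,0,0,0,0,0,30, 0,0,0,0,0,0,30]'; python3 -m creep '[0,0,0,0,0,-4,30, 0,0,0,0,0,-4,30, 0,0,0,0,0,0,30]'; python3 -c "
from bench import env
s=env.get_state();print(s['wrist_torque'],s['ft_force'])"
```

```text
clock: 7.85
eef_pos: [620.7, -29.8, 192.8]
ee_rot: [-3.142, -0.0, 3.097]
ft_force: [1.0, 0.3, -2.8]
width: 0.646
finger_force: 75.5
clock: 8.22
eef_pos: [620.4, -29.8, 184.4]
ee_rot: [3.142, -0.001, 3.097]
ft_force: [0.1, 0.5, -3.8]
width: 0.649
finger_force: 75.5
[-0.01198194  0.03270827 -0.04774233] [ 0.08855046  0.47185187 -3.80739599]
```

```bash
python3 -m creep '[0,0,0,0,0,-3,30, 0,0,0,0,0,-3,30, 0,0,0,0,0,0,30]'; python3 -m creep '[0,0,0,0,0,-3,30, 0,0,0,0,0,-3,30, 0,0,0,0,0,0,30]'; python3 -c "
from bench import env
s=env.get_state();print(s['wrist_torque'],s['ft_force'])"
```

```text
clock: 8.6
eef_pos: [620.4, -29.8, 178.4]
ee_rot: [3.142, -0.001, 3.097]
ft_force: [-0.0, 0.1, -3.4]
width: 0.651
finger_force: 75.5
clock: 8.98
eef_pos: [620.4, -29.8, 172.4]
ee_rot: [3.142, -0.001, 3.097]
ft_force: [0.1, -0.4, -3.4]
width: 0.648
finger_force: 75.5
[-0.03580226  0.02914624 -0.0195396 ] [ 0.09833725 -0.41070644 -3.39902968]
```

```bash
python3 -m creep '[0,0,0,0,0,-4,30, 0,0,0,0,0,-3.5,30, 0,0,0,0,0,0,30]'; python3 -m creep '[0,0,0,0,0,-1.5,30, 0,0,0,0,0,-1,30, 0,0,0,0,0,0,30, 0,0,0,0,0,0,30]'
```

```text
clock: 9.35
eef_pos: [620.9, -29.8, 166.0]
ee_rot: [-3.141, 0.001, 3.097]
ft_force: [-3.0, 0.9, 1.7]
width: 0.649
finger_force: 75.9
clock: 9.85
eef_pos: [621.4, -29.8, 165.7]
ee_rot: [-3.141, 0.002, 3.097]
ft_force: [-10.6, 2.5, 15.5]
width: 0.648
finger_force: 77.5
```

```bash
python3 -m creep '[0,0,0,-1,0,1,30, 0,0,0,0,0,0,50, 0,0,0,0,0,0,75, 0,0,0,0,0,0,95, 0,0,0,0,0,0,95]'
python3 - <<'E'
from h import *
w=optics.snapshot("wrist");a=optics.snapshot("scene");K,T=cal("wrist");np.save("w4.npy",w);np.save("w4T.npy",T)
c=cv2.resize(a[140:230,250:370],(400,300),interpolation=cv2.INTER_CUBIC)
d=cv2.resize(w,(400,300),interpolation=cv2.INTER_AREA)
cv2.imwrite("pics/w4.png",np.hstack([c,d]))
E
```

```text
clock: 10.48
eef_pos: [619.3, -29.8, 163.3]
ee_rot: [3.142, -0.001, 3.097]
ft_force: [-0.1, 0.0, -0.9]
width: 0.95
finger_force: 0.0
```

View pics/w4.png

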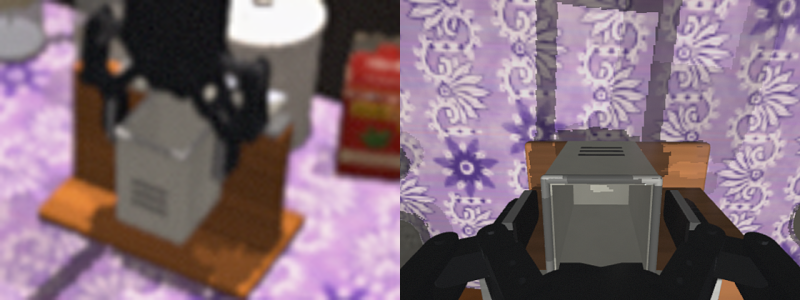

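The scene crop shows the cup hanging in front of the panel with the fingers open clear of it. Next I'll rise, then check the ear height from the wrist camera.

```bash
python3 -m creep '[0,0,0,0,0,20,100, 0,0,0,0,0,45,100, 0,0,0,0,0,50,100, 0,0,0,-35,0,20,100, 0,0,0,0,0,0,100]'; python3 -m creep '[0,0,0,0,0,0,100, 0,0,0,0,0,0,100]'
python3 - <<'E'
from h import *
w=optics.snapshot("wrist");K,T=cal("wrist");b=optics.snapshot("top")
np.save("w5.npy",w);np.save("w5T.npy",T)
yaw=-0.047;Rz=np.array([[np.cos(yaw),-np.sin(yaw),0],[np.sin(yaw),np.cos(yaw),0],[0,0,1]])
v=w.copy()
for o,col in [(np.array([617.3,-29.1,51.]),(0,255,0)),(np.array([617.3,-29.1,71.]),(0,0,255))]:
    for p in [(68,60,85),(68,-60,85),(28,60,85),(28,-60,85),(-30,28,85),(-30,-28,85),(-30,28,0),(-30,-28,0),(46,40,103),(46,-40,103)]:
        q=proj("wrist",o+Rz@np.array(p))[0].astype(int); cv2.circle(v,tuple(int(i) for i in q),1,col,-1)
cv2.imwrite("pics/w5.png",cv2.resize(v,(800,600),interpolation=cv2.INTER_NEAREST))
E
```

```text
clock: 11.2
eef_pos: [584.8, -29.9, 303.6]
ee_rot: [-3.141, 0.006, 3.097]
ft_force: [-0.1, -1.0, 0.4]
width: 0.998
finger_force: 0.0
clock: 11.45
eef_pos: [584.7, -29.8, 297.9]
ee_rot: [3.141, -0.002, 3.097]
ft_force: [0.4, 0.5, -0.0]
width: 1.003
finger_force: 0.0
```

View pics/w5.png

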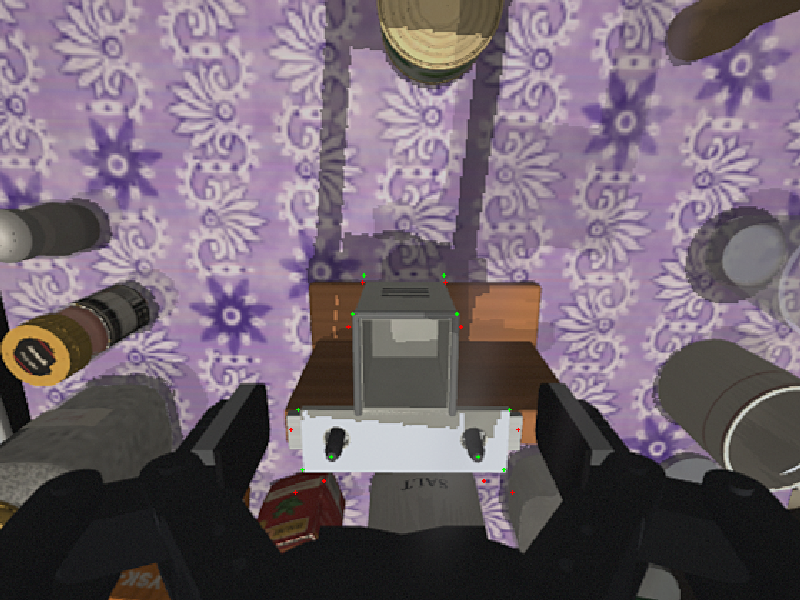

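The green dots (hung pose) land on the ear and cup corners, and the pins stand up through both holes at (335,442) and (474,443). So the ear is fully seated. Next I'll locate the pestle.

Run:
```python
from h import *
print(ray("top",(196,244.3),153).round(1),ray("scene",(183.4,187.6),148).round(1),ray("scene",(190,231),17).round(1), tri([("top",(196,244.3)),("scene",(183.4,187.6))]).round(1))
print("small",ray("top",(292/1.4286,394/1.4286),90).round(1),"blue",ray("top",(247/1.4286,392/1.4286),153).round(1))
w=np.load("w5.npy")
# dark-lit thick end in wrist picture
print(env.get_state()["eef_pos"],cal("top")[1][:3,3])
```

```text
[432.3 180.1 153. ] [432. 179. 148.] [425.9 174.6  17. ] [433.3 180.9 146.3]
small [367.4 169.2  90. ] blue [366.3 227.1 153. ]
[584.67865868 -29.72041419 297.73542557] [ 314.21362849  -29.0122095  1308.40022777]
```

```bash
python3 -m creep '[0,0,0,-37,35,0,100, 0,0,0,-37,35,0,100, 0,0,0,-37,35,0,100, 0,0,0,-37,35,0,100, 0,0,0,-37,35,0,100]'; python3 -m creep '[0,0,0,-37,35,0,100, 0,0,0,0,0,0,100, 0,0,0,0,0,0,100]'
python3 - <<'E'
from h import *
s=env.get_state();print(s["eef_pos"],s["q"])
w=optics.snapshot("wrist");np.save("w6.npy",w)
print("expect top",proj("wrist",[432.3,180,160]),"base",proj("wrist",[432.3,180,0]))
for n in ["pestle"]:
    for r in models.cut_out(n,"wrist"):
        m=r["mask"];v,u=np.nonzero(m);print(r["conf"],r["location"],u.min(),u.max(),v.min(),v.max(),w[m].mean(0).round())
cv2.imwrite("pics/w6.png",cv2.resize(w,(800,600),interpolation=cv2.INTER_CUBIC))
E
```

```text
clock: 12.18
eef_pos: [398.5, 146.1, 298.4]
ee_rot: [-3.142, -0.001, 3.096]
ft_force: [0.4, 0.4, 0.2]
width: 1.002
finger_force: 0.0
clock: 12.55
eef_pos: [362.9, 180.2, 298.8]
ee_rot: [-3.141, 0.0, 3.098]
ft_force: [0.3, -0.1, 1.0]
width: 1.0
finger_force: 0.0
[362.87058304 180.22500641 298.7530967 ] [ 3.34563268e-01 -4.22009863e-01  1.99689980e+00 -4.06458913e-04
  1.56681523e+00 -1.19240240e+00]
expect top [[284.33508011 312.14471913]] base [[283.18575334 234.19729358]]
0.88 [338.5, 204.6] 310 368 165 243 [84. 57. 55.]
0.87 [285.7, 273.0] 271 305 222 323 [ 63.  83. 101.]
0.84 [269.1, 195.6] 258 281 173 217 [53. 72. 90.]
```

View pics/w6.png

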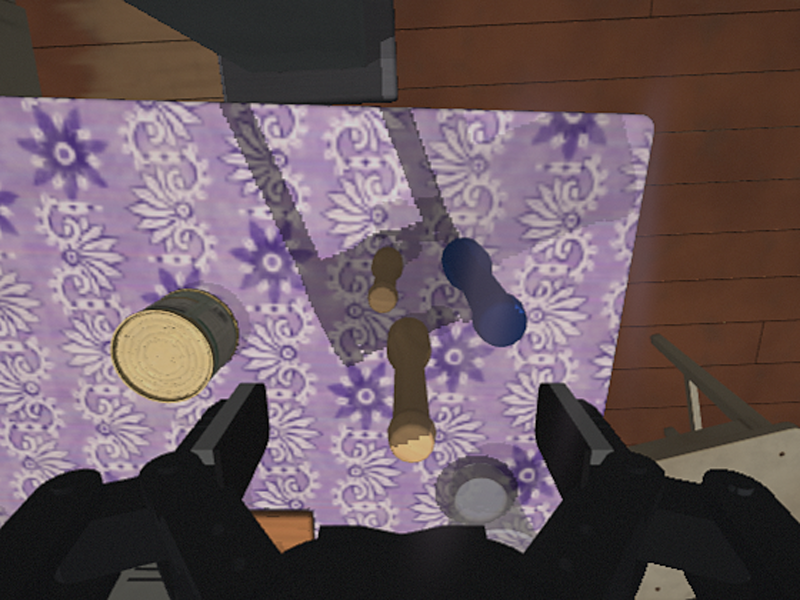

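The wrist view shows the large tan pestle's knob at (411,443), with the small one at (385,285) and the blue one at (485,290) both well behind it. Next I'll grasp the handle.

```bash
python3 -m creep '[0,0,0,34,1,-5,100, 0,0,0,34,1,-5,100, 0,0,0,0,0,-50,100, 0,0,0,0,0,-50,100, 0,0,0,0,0,-18,100]' 40; python3 -m creep '[0,0,0,0,0,0,100, 0,0,0,0,0,0,60, 0,0,0,0,0,0,30, 0,0,0,0,0,0,10, 0,0,0,0,0,0,10]'; python3 -m creep '[0,0,0,0,0,0,10, 0,0,0,0,0,0,10]'
```

```text
clock: 13.28
eef_pos: [429.3, 180.6, 167.3]
ee_rot: [-3.139, -0.006, 3.095]
ft_force: [0.2, 0.3, -0.2]
width: 0.998
finger_force: 0.0
clock: 13.9
eef_pos: [431.2, 182.4, 171.9]
ee_rot: [3.141, 0.002, 3.097]
ft_force: [-1.2, 0.2, 4.8]
width: 0.254
finger_force: 38.3
clock: 14.15
eef_pos: [431.3, 182.4, 171.9]
ee_rot: [3.141, 0.002, 3.097]
ft_force: [-0.5, 0.7, 6.2]
width: 0.257
finger_force: 38.3
```

```bash
python3 -m creep '[0,0,0,0,0,20,10, 0,0,0,0,0,50,10, 0,0,0,0,0,50,10, 0,0,0,0,0,50,10, 0,0,0,0,0,0,10]' 50; python3 -m creep '[0,0,0,31,-35,0,10, 0,0,0,31,-35,0,10, 0,0,0,31,-35,0,10, 0,0,0,31,-35,0,10, 0,0,0,31,-35,0,10]'; python3 -m creep '[0,0,0,20,-25,0,10, 0,0,0,10,-10,0,10, 0,0,0,0,0,0,10, 0,0,0,0,0,0,10]'
python3 - <<'E'
from h import *
s=env.get_state();print(s["eef_pos"],s["ee_rot"])
K,T=cal("wrist");w=optics.snapshot("wrist");a=optics.snapshot("scene");v=w.copy()
o=s["eef_pos"]; 
z0=o[2]-171.9
yaw=-0.047;Rz=np.array([[np.cos(yaw),-np.sin(yaw),0],[np.sin(yaw),np.cos(yaw),0],[0,0,1]])
for r,z in [(18,0),(18,35)]:
    for t in np.linspace(0,6.28,24,False): 
        q=proj("wrist",np.array([o[0]+r*np.cos(t),o[1]+r*np.sin(t),z0+z]))[0]; cv2.circle(v,(int(q[0]),int(q[1])),0,(0,0,255),-1)
for p in [(-26,24,85),(-26,-24,85),(26,24,85),(26,-24,85)]:
    q=proj("wrist",np.array([617.3,-29.1,51])+Rz@np.array(p))[0]; cv2.circle(v,(int(q[0]),int(q[1])),1,(0,255,0),-1)
c=cv2.resize(a[110:230,250:370],(390,390),interpolation=cv2.INTER_CUBIC)
d=cv2.resize(v[200:400,180:385],(400,390),interpolation=cv2.INTER_CUBIC)
cv2.imwrite("pics/w7.png",np.hstack([c,d]))
E
```

```text
clock: 14.78
eef_pos: [432.3, 182.7, 345.9]
ee_rot: [3.139, 0.008, 3.097]
ft_force: [0.6, -0.2, -1.8]
width: 0.247
finger_force: 48.5
clock: 15.4
eef_pos: [586.0, 6.0, 339.0]
ee_rot: [3.141, -0.002, 3.097]
ft_force: [0.8, 0.6, -0.9]
width: 0.256
finger_force: 48.7
clock: 15.9
eef_pos: [615.1, -26.7, 340.6]
ee_rot: [3.141, -0.001, 3.098]
ft_force: [-0.6, 0.4, -0.8]
width: 0.256
finger_force: 48.7
[615.1256108  -26.72230803 340.59779091] [ 3.14115580e+00 -7.85220860e-04  3.09771472e+00]
```

View pics/w7.png

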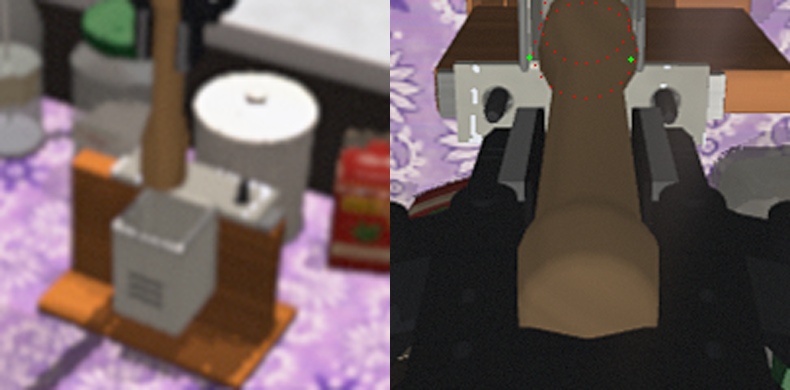

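The scene half shows the pestle held upright above the hung cup at (165,215). In the wrist half, the predicted thick-end rings line up with the pestle, centred between the cup walls. I'll nudge it to the cup centre and lower it.

```bash
python3 -m creep '[0,0,0,2.2,-2,0,10, 0,0,0,0,0,-15,10, 0,0,0,0,0,-15,10, 0,0,0,0,0,-10,10, 0,0,0,0,0,0,10]'; python3 -m creep '[0,0,0,0,0,-20,10, 0,0,0,0,0,-20,10, 0,0,0,0,0,-15,10, 0,0,0,0,0,-8,10, 0,0,0,0,0,0,10]'; python3 -m creep '[0,0,0,0,0,-3,10, 0,0,0,0,0,-2,10, 0,0,0,0,0,0,10]'
```

```text
clock: 16.62
eef_pos: [617.1, -29.7, 298.9]
ee_rot: [3.141, -0.003, 3.097]
ft_force: [-0.3, 0.5, -1.1]
width: 0.251
finger_force: 48.7
clock: 17.25
eef_pos: [617.5, -29.8, 236.9]
ee_rot: [3.141, -0.002, 3.097]
ft_force: [0.1, 0.4, -1.0]
width: 0.252
finger_force: 48.7
clock: 17.62
eef_pos: [617.9, -29.8, 233.1]
ee_rot: [3.142, 0.0, 3.097]
ft_force: [-0.1, 0.4, -1.2]
width: 0.251
finger_force: 48.7
```

```bash
python3 -m creep '[0,0,0,0,0,-2,10, 0,0,0,0,0,-1,10, 0,0,0,0,0,0,10]'; python3 -m creep '[0,0,0,0,0,-1,10, 0,0,0,0,0,-1,10, 0,0,0,0,0,0,10]'
```

```text
clock: 18.0
eef_pos: [617.8, -29.8, 229.7]
ee_rot: [3.142, -0.0, 3.097]
ft_force: [0.5, 0.4, -0.9]
width: 0.253
finger_force: 48.7
clock: 18.38
eef_pos: [617.8, -29.8, 227.8]
ee_rot: [3.142, -0.0, 3.097]
ft_force: [-0.1, 0.3, -0.5]
width: 0.255
finger_force: 48.7
```

```bash
python3 -m creep '[0,0,0,0,0,-0.7,10, 0,0,0,0,0,-0.7,10, 0,0,0,0,0,0,10]'; python3 -m creep '[0,0,0,0,0,-0.7,10, 0,0,0,0,0,-0.7,10, 0,0,0,0,0,0,10]'
```

```text
clock: 18.75
eef_pos: [617.8, -29.8, 226.4]
ee_rot: [-3.142, -0.0, 3.097]
ft_force: [0.2, 0.3, -1.4]
width: 0.251
finger_force: 48.7
clock: 19.12
eef_pos: [618.1, -29.8, 225.7]
ee_rot: [-3.141, 0.001, 3.097]
ft_force: [-1.0, 0.4, 3.2]
width: 0.254
finger_force: 48.9
```

```bash
python3 -m creep '[0,0,0,0,0,0.7,26, 0,0,0,0,0,0,32, 0,0,0,0,0,0,45, 0,0,0,0,0,0,70, 0,0,0,0,0,0,80]'; python3 -m creep '[0,0,0,0,0,10,80, 0,0,0,0,0,40,80, 0,0,0,0,0,60,80, 0,0,0,-20,0,40,100, 0,0,0,0,0,0,100]'; python3 -m creep '[0,0,0,-40,0,0,100, 0,0,0,-40,0,0,100, 0,0,0,-40,0,0,100, 0,0,0,0,0,0,100, 0,0,0,0,0,0,100]'
python3 - <<'E'
from h import *
w=optics.snapshot("wrist");a=optics.snapshot("scene");b=optics.snapshot("top")
yaw=-0.047;Rz=np.array([[np.cos(yaw),-np.sin(yaw),0],[np.sin(yaw),np.cos(yaw),0],[0,0,1]])
o=np.array([617.3,-29.1,51.])
K,T=cal("wrist")
def fit(n,r):
    m=r["mask"];v,u=np.nonzero(m);return round(r["conf"],2),np.round(r["location"]).tolist(),[int(x) for x in (u.min(),u.max(),v.min(),v.max())]
for c in ["wrist","scene","top"]:
    for n in ["pestle","holder"]:
        print(c,n,[fit(c,r) for r in models.cut_out(n,c)])
    print(" expect knob",proj(c,[617.5,-29.5,216]).round(),"handle",proj(c,[617.5,-29.5,150]).round())
a0=np.load("a.npy");b0=np.load("b.npy")
for n in ["fish_tin","glass","spice_jar","salt_shaker","mug","soap_dish"]:
    print(n,[ray("scene",r["location"],40).round() for r in models.look_for(n,"scene")[:1]])
d=np.abs(b.astype(int)-b0).max(2)>45
n,l,st,ce=cv2.connectedComponentsWithStats(d.astype(np.uint8)); print([(x[:5].tolist()) for x in st[1:] if x[4]>25])
E
```

```text
clock: 19.75
eef_pos: [617.9, -29.8, 225.7]
ee_rot: [-3.142, -0.0, 3.097]
ft_force: [-0.1, -0.1, -0.4]
width: 0.8
finger_force: 0.0
clock: 20.38
eef_pos: [598.7, -29.9, 382.4]
ee_rot: [-3.141, 0.01, 3.097]
ft_force: [-0.7, -1.0, 0.7]
width: 1.001
finger_force: 0.0
clock: 21.0
eef_pos: [478.1, -29.8, 375.8]
ee_rot: [-3.142, 0.001, 3.097]
ft_force: [1.6, 0.6, -0.1]
width: 0.998
finger_force: 0.0
wrist pestle [(0.94, [517.0, 65.0], [468, 559, 46, 86]), (0.85, [454.0, 70.0], [423, 490, 53, 84]), (0.72, [287.0, 328.0], [273, 304, 289, 362])]
wrist holder [(0.94, [279.0, 322.0], [234, 340, 257, 362])]
 expect knob [[288. 366.]] handle [[286. 320.]]
scene pestle [(0.79, [300.0, 168.0], [295, 307, 147, 184]), (0.68, [154.0, 222.0], [142, 165, 190, 247]), (0.66, [173.0, 243.0], [168, 183, 217, 255])]
scene holder [(0.93, [304.0, 185.0], [285, 334, 156, 211]), (0.23, [232.0, 155.0], [217, 246, 137, 178])]
 expect knob [[302. 148.]] handle [[301. 171.]]
top pestle [(0.75, [182.0, 276.0], [166, 192, 268, 283])]
top holder []
 expect knob [[294. 155.]] handle [[294. 163.]]
fish_tin [array([415.,   1.,  40.])]
glass [array([623., 255.,  40.])]
spice_jar [array([ 635., -258.,   40.])]
salt_shaker [array([ 545., -278.,   40.])]
mug [array([736., 247.,  40.])]
soap_dish [array([ 295., -247.,   40.])]
[[190, 117, 199, 303, 24249], [275, 140, 5, 7, 26], [282, 141, 28, 6, 75], [190, 239, 23, 20, 318], [243, 321, 14, 8, 39], [0, 341, 18, 21, 266], [300, 397, 21, 15, 155], [0, 403, 13, 7, 63]]
```

```bash
python3 -c "
from bench import env
print(env.sign_off())"
```

```text
the job is handed in; nothing more can be done
None
```

The holder hangs on both pins with its ear fully down on the strip, and the pestle stands upright in it, thick end down. The arm is clear, the bystanders show no sign of having moved, and the job was handed in at about 21 s.

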